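Close the canister over the small one with a twist

ROBOT

A 7-joint arm with a two-finger parallel gripper is mounted at the origin on a cart in front of the work surface, level with it; the furniture and walls round the work are solid. World frame = base frame: x ahead of the robot, y to its left, z up, the work surface at z = 0. Lengths are in mm, angles in rad, forces in N, time in s.
With the tool pointing down it reaches from about 400 to 875 mm from the base axis. Payload 4.4 kg.
Tool frame: the origin (TCP) lies on the centre line of the jaws, within the pads' length; the fingertips stand 25 mm ahead of it and the grasp point (between the pads) lies 6 mm ahead of it (ctrl.finger_overhang is the distance from the TCP to the fingertips, in mm); z points along the fingers, y is the line along which they close (so a half turn about z gives the same grasp; the last joint's range is limited). The gripper opens to 85 mm and grips with 20 to 120 N. Pads are 22 mm wide; open, the fingers measure 114 mm over their backs; the gripper's body (76 mm by 85 mm) begins 54 mm behind the grasp point. The pads swing forward as they close: fully open they stand 13 mm farther back than shut.
Start: joints at [-1.367, 0.628, 0.038, 1.517, -0.027, 0.996, -0.02], TCP at [173.226, 626.506, 256.313] pointing down, gripper open.
Joint ranges: [-3.06, 3.06], [-0.37, 2.12], [-1.25, 1.32], [0.18, 2.47], [-1.1, 4.24], [0.23, 1.98], [-2.94, 2.94]. Speed limits (rad/s): [2.57, 2.57, 3.14, 3.14, 3.14, 3.14, 3.14].

INTERFACE

Orientations are given as [roll, pitch, yaw] about the fixed x, y, z axes, in that order (R = Rz(yaw) Ry(pitch) Rx(roll)).
In Python, from cell import ctrl gives the robot as it stands. The module is installed in compiled form; this text tells all that it offers.
- The arm moves only by the tool play_rows, never from a script. Its argument "targets" is a list of rows, each a list of 5 numbers: the closure, from 0 (fully open) to 1 (shut), then the shift along the tool's x, y, z in cm, then the turn about the tool's z in degrees. In form: [[gripper, dx, dy, dz, spin], ...]. A call has 1 to 10 rows; each row is the pose to reach, as a shift and turn from the pose commanded when the call began, along the tool's axes at that moment; what a row does not reach only later rows make up. A row lasts 1/10 s, in which the tool goes at most 50 mm and 8.59 degrees, less where a joint would pass 70% of its speed; a pose out of reach is approached as far as the arm can. A call with a gripper value outside its range is refused whole. The fingers move at their own pace and stop on an object; the grip force is fixed at half the most. Time passes only in rows, so rows that repeat a pose let the fingers close. It gives the time, the measured TCP pose, the force, the opening and the grip force at its end, in the units of the state.
- ctrl.read_state(): the state, without advancing time (a new reading comes with each control period).
- ctrl.get_image(name): name is "scene" or "top" or "wrist"; returns (picture, depth): 384x512x3 uint8, red, green, blue; 384x512 float32, mm along the optical axis (not along the pixel's ray), 0 where there is no reading.
- ctrl.calibration(name): a dict with "vfov" (degrees; the focal length in pixels is half the picture's height over the tangent of half this angle, whatever the lens; pixels are square), "cx", "cy" (the principal point, pixels), "extrinsics" (4x4, takes a point from camera to world coordinates); the wrist camera has in their place "mount" (4x4, takes a point from camera to tool coordinates, whose origin is the TCP and whose axes are the flange's). Camera axes: x right, y down, z forward; pixel columns grow to the right and rows downward; lengths in mm; the calibration is good to about 2 mm. A picture is of the moment at which its call begins: read the wrist's pose just before it. calibration takes no time and is no camera call.
- ctrl.finish_job(): hands the job in; it is judged then, once.
Trained networks look in the newest picture that a camera, given by its name, has taken for a name from the list of things; names that differ only in an ending like _2 or _b are one class to them, and where a whole thing is asked for, a point or a joint stands for the part that bears it (a point fixed in the world has none). Each returns a list of dicts, best first, with "confidence" (0 to 1); they miss things now and then, are a little off and sometimes report something else, mostly with a low value. They report only what shows in the picture. A call takes as long as a camera call.
- ctrl.search_frame(camera, name): "bbox" ([left, top, right, bottom] in pixels, round what is visible of it).
- ctrl.trace(camera, name): "pixels" (384x512 bool, what is visible of it) and "bbox" ([left, top, right, bottom] in pixels, round what is visible of it).
The state is a dict: "clock": time; "qpos": joint angles; "qd": joint speeds; "tau": joint torques, N m; "eef_pos": TCP position; "tool_rot": TCP orientation; "force": force on the tool from outside, world axes, zero at the start; "torque": the same for the moment, N m; "width": finger opening in mm; "gripper_force": force on a finger pad.
Only numpy, scipy, OpenCV 4.12 (cv2) and the standard library are available. Lean on these libraries where they do the work, as an engineer would, in place of code of your own. Each camera call takes 0.05 s, during which the arm holds its last target. There are 200 camera calls.

TASK

Close the canister on the bench: lift the wide cover by the bar on its top, lower it over the small canister that stands on the fixed base until it sits fully home, and turn it clockwise (seen from above) about a fifth of a turn until its bar lines up with the two ribs on the foot and it is locked. The small canister must stay standing in its seat; leave the narrow cover where it stands.

Things in the scene. Friction and masses are not known exactly. Their poses are not given: they have to be found in the camera images.
- base: Fixed base. Origin: underside centre, on the bench. Round foot 176 mm across, 10 mm thick, with a raised rib at +x and -x, 79 mm out. On its neck (60 mm) a flange, height 20 to 36 mm, 102 mm across, sloped in above to 72 mm, two flats 60 mm apart facing 70 and 250 degrees counterclockwise of x (from above). Lugs pass down at the flats (+-15 degrees), turn under it; stop 4 degrees past the ribs.
- wide_cover: Cover to use: aluminium shell, mouth down, 124 mm wide (118 inside), 92 mm high. Origin: rim centre; z up. On top a dark bar along x, 80 mm long, 16 mm thick, from 92 to 126 mm height: grip it from above. Two lugs inside the rim under the bar's ends, 14 mm wide, 6 mm high, reach in to 42 mm from the axis. Home: rim on the foot, 10 mm above the bench; locked: bar over the ribs. 0.4 kg.
- small_canister: Small closed aluminium canister, 52 mm across, 53 mm high with its little knob, loose on the base in a 4 mm high ring seat; its foot is 36 mm and its top 89 mm above the bench. Origin: centre of its underside; z up.
- narrow_cover: Cover of another set, alike but smaller: 80 mm across, 80 mm high, bar 60 mm long and 16 mm thick up to 114 mm. It does not fit the base. Origin: centre of its rim; x along its bar. It stands left or right of the base, the wide cover on the other side.

How it is judged:
By the outcome, as a careful person would: the job done as asked, in the order asked, and still so for the second after the job is handed in, with the robot touching nothing.
It also fails if it takes over 42 s, if anything falls off the work surface, if the arm or the gripper's body presses on something with over 40 N, if the wrist force passes 120 N, or if a joint passes its speed limit or range.

## Working session

There is one attempt and no reset: what is moved stays moved. The work goes in short steps, Python scripts to look and compute and a tool call to move; the robot and the scene stay as the last step left them, time stands still between calls to the robot, and variables do not carry over. Pictures are saved under pics/ and viewed, at most 10 in all, crops included, and the job is handed in when it is done.

Besides the shell and the picture viewer there is one more tool, called after ">>>" in YAML: its name, and indented under it one key for each argument. play_rows: Moves the arm, as the interface text tells. Its arguments: {"type":"object","properties":{"targets":{"type":"array"}},"required":["targets"]}

```bash
mkdir -p pics; cat > h.py <<'E'
import numpy as np, cv2
from cell import ctrl
from scipy.spatial.transform import Rotation as R
def T_tool(s):
    T=np.eye(4); T[:3,:3]=R.from_euler('xyz',s['tool_rot']).as_matrix(); T[:3,3]=s['eef_pos']; return T
def cloud(cam):
    s=ctrl.read_state(); im,d=ctrl.get_image(cam); c=ctrl.calibration(cam)
    f=192/np.tan(np.radians(c['vfov'])/2)
    v,u=np.mgrid[:384,:512]
    P=np.stack([(u-c['cx'])/f*d,(v-c['cy'])/f*d,d,np.ones_like(d)],-1)
    E=c['extrinsics'] if 'extrinsics' in c else T_tool(s)@np.array(c['mount'])
    W=P@np.array(E).T
    W=W[...,:3]; W[d<=0]=np.nan
    return im,W
def save(n,im): cv2.imwrite('pics/'+n,cv2.cvtColor(im,cv2.COLOR_RGB2BGR))
E
python3 - <<'E'
from h import *
s=ctrl.read_state(); print(s['eef_pos'],s['tool_rot'],s['clock'],s['width'])
ims=[]
for cam in ['top','scene']:
    im,W=cloud(cam); ims.append(im)
    for n in ['base','wide_cover','small_canister','narrow_cover']:
        for r in ctrl.trace(cam,n)[:2]:
            p=W[r['pixels']]; p=p[~np.isnan(p[:,0])]
            if len(p)<5: continue
            t=p[p[:,2]>p[:,2].max()-25]
            print(cam,n,round(r['confidence'],2),r['bbox'],len(p),p.min(0).round(),p.max(0).round(),'med',np.median(p,0).round(),'top',t.mean(0).round())
save('a.png',np.hstack(ims)[:, :]) 
cv2.imwrite('pics/a.png',cv2.resize(cv2.imread('pics/a.png'),(800,300)))
E
```

```text
[173.05740431 625.95482685 255.41208383] [-3.13975424e+00 -1.34171093e-05  2.87172289e+00] 0.0 85.58914775083046
top base 0.95 [224.4, 163.9, 292.1, 232.3] 3419 [392. -81.  -3.] [569.  94.  82.] med [478.   8.  11.] top [472.  15.  76.]
top wide_cover 0.56 [320.4, 167.3, 379.0, 218.5] 2464 [ 424. -271.    2.] [ 545. -151.  130.] med [ 482. -201.   92.] top [ 486. -211.  123.]
top small_canister 0.83 [247.0, 186.4, 268.5, 205.7] 385 [457. -17.  35.] [506.  32.  91.] med [481.   7.  84.] top [481.   7.  84.]
top narrow_cover 0.83 [129.1, 186.7, 166.3, 220.1] 1112 [435. 238.   2.] [521. 323. 118.] med [473. 268.  81.] top [475. 277. 111.]
top narrow_cover 0.23 [224.7, 163.4, 292.1, 234.8] 3394 [392. -80.  -3.] [568.  94.  84.] med [479.   8.  11.] top [494.  18.  78.]
scene base 0.91 [230.8, 195.4, 303.3, 243.9] 2460 [393. -83.  -2.] [578. 104.  44.] med [457. -17.  13.] top [471.  -8.  33.]
scene wide_cover 0.64 [316.1, 217.1, 379.3, 285.3] 3558 [ 421. -278.    1.] [ 573. -152.  130.] med [ 454. -230.   90.] top [ 479. -217.  121.]
scene small_canister 0.71 [252.6, 186.2, 279.2, 214.2] 566 [454. -23.  -3.] [587. 106.  92.] med [471.  -4.  76.] top [476.  -0.  82.]
scene narrow_cover 0.72 [179.6, 137.4, 204.4, 185.7] 1173 [433. 237.  -0.] [608. 442. 118.] med [458. 261.  67.] top [470. 273. 108.]
```

View pics/a.png

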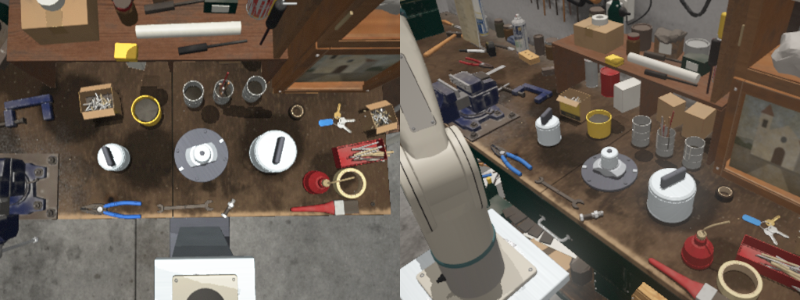

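The top view (left half) shows the wide cover at about (272,152), the base with the canister at (201,155) and the narrow cover at (113,156). This agrees with the network results. Next I'll measure the bar direction and the rib direction.

```bash
cat >> h.py <<'E'
def fit_dir(xy):
    (cx,cy),(w,h),a=cv2.minAreaRect(xy.astype(np.float32))
    if w<h: a+=90; w,h=h,w
    return np.array([cx,cy]),w,h,(a+90)%180-90
def go(x,y,z,yaw):
    "shift/turn for tool rows from commanded~measured pose; yaw (deg) of tool x axis"
    s=ctrl.read_state(); T=T_tool(s); d=T[:3,:3].T@(np.array([x,y,z])-T[:3,3])/10
    cur=np.degrees(s['tool_rot'][2]); spin=-((yaw-cur+180)%360-180)
    print('at',np.round(s['eef_pos'],1),'rot',np.degrees(s['tool_rot']).round(1),'q',np.round(s['qpos'],2),'t',s['clock'])
    print('rows d(cm)',d.round(2),'spin',round(spin,1))
E
python3 - <<'E'
from h import *
im,W=cloud('top'); hi=W[...,2]
def near(c,r): return np.hypot(W[...,0]-c[0],W[...,1]-c[1])<r
m=near((485,-211),75)&(hi>108)
print('bar wide',fit_dir(W[m][:,:2]),hi[m].max())
m=near((485,-211),75)&(hi>80)
print('cover circ',cv2.minEnclosingCircle(W[m][:,:2].astype(np.float32)))
m=near((480,7),95)&(hi>5)
print('foot circ',cv2.minEnclosingCircle(W[m][:,:2].astype(np.float32)))
m=near((480,7),30)&(hi>70); print('can',cv2.minEnclosingCircle(W[m][:,:2].astype(np.float32)))
m=near((480,7),60)&(hi>28)&(hi<45); print('flange',fit_dir(W[m][:,:2]))
# brightness on foot ring
c=np.array([480.,7.]); 
for a in range(0,360,6):
    k=np.abs((np.degrees(np.arctan2(W[...,1]-c[1],W[...,0]-c[0]))-a+180)%360-180)<4
    r=np.hypot(W[...,0]-c[0],W[...,1]-c[1]); k&=(r>70)&(r<86)
    print(a,int(im[k].mean()),round(np.nanmax(hi[k])),end='; ')
print()
go(450,100,255,0); go(485,-211,255,0)
cr=cv2.resize(im[130:260,190:400],None,fx=3.7,fy=3.7,interpolation=cv2.INTER_CUBIC); save('b.png',cr)
E
```

```text
bar wide (array([ 485.84368896, -213.32214355]), 79.21427154541016, 16.43590545654297, -15.11505126953125) 129.7577418509701
cover circ ((486.29058837890625, -213.3988494873047), 62.05472183227539)
foot circ ((481.39898681640625, 8.28596305847168), 89.5108871459961)
can ((482.6449279785156, 6.677038192749023), 25.843582153320312)
flange (array([482.57400513,   6.02536392]), 94.51119995117188, 59.97340393066406, -75.54792404174805)
0 131 13; 6 130 13; 12 130 13; 18 131 14; 24 133 13; 30 133 13; 36 134 13; 42 137 14; 48 134 14; 54 135 14; 60 138 13; 66 138 14; 72 136 16; 78 128 16; 84 131 14; 90 139 13; 96 139 15; 102 138 15; 108 137 15; 114 137 14; 120 188 21; 126 198 21; 132 132 13; 138 132 14; 144 132 14; 150 131 13; 156 130 12; 162 127 14; 168 123 16; 174 124 15; 180 127 14; 186 128 14; 192 130 14; 198 130 14; 204 131 14; 210 130 15; 216 128 13; 222 131 14; 228 129 13; 234 131 14; 240 132 14; 246 132 15; 252 131 13; 258 125 15; 264 127 16; 270 132 14; 276 132 13; 282 133 13; 288 133 15; 294 132 14; 300 165 20; 306 204 20; 312 140 17; 318 131 14; 324 131 14; 330 131 14; 336 131 14; 342 130 12; 348 123 16; 354 128 16; 
at [173.3 626.5 256.3] rot [180.   -0.  164.5] q [-1.37  0.63  0.04  1.52 -0.03  1.   -0.02] t 0.55
rows d(cm) [-40.71 -43.37   0.13] spin 164.5
at [173.3 626.5 256.3] rot [180.   -0.  164.5] q [-1.37  0.63  0.04  1.52 -0.03  1.   -0.02] t 0.55
rows d(cm) [-52.37 -72.41   0.13] spin 164.5
```

View pics/b.png

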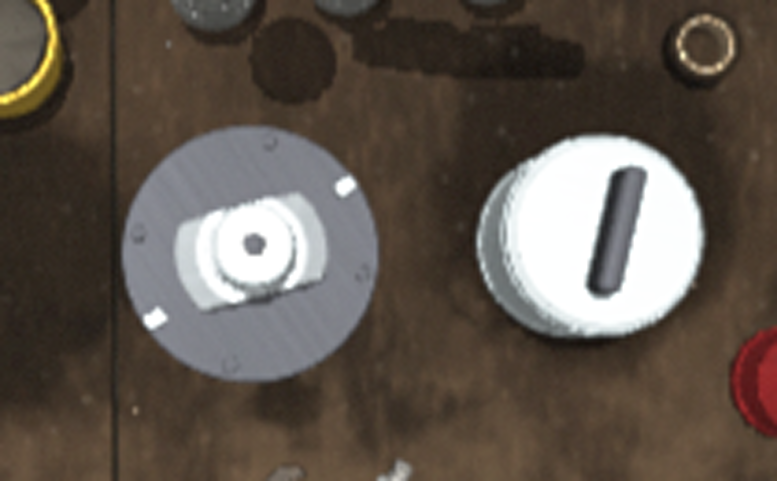

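Both measurements agree: the ribs give base x ≈ -55.5° (mod 180), and the flats face 14.5°. The cover's bar is at -15.1° and centred at (486,-213). The plan is to grasp with tool yaw at 164.9°, enter at 194.5°, and lock at 124.5°.

>>> play_rows:
  targets:
    - [0, -40.7, -43.4, 0, 0]
    - [0, -40.7, -43.4, 0, 0]
    - [0, -40.7, -43.4, 0, 0]
    - [0, -40.7, -43.4, 0, 0]
    - [0, -40.7, -43.4, 0, 0]
    - [0, -40.7, -43.4, 0, 0]
    - [0, -40.7, -43.4, 0, 0]
    - [0, -40.7, -43.4, 0, 0]
    - [0, -40.7, -43.4, 0, 0]
    - [0, -40.7, -43.4, 0, 0]

```text
clock: 1.55
eef_pos: [406.4, 182.1, 256.7]
tool_rot: [3.141, 0.001, 2.872]
force: [1.5, 1.1, 0.3]
width: 85.5
gripper_force: 0.0
```

```bash
python3 -c "
from h import *
go(486,-213,255,164.7)"
```

```text
at [406.4 182.1 256.7] rot [180.    0.  164.6] q [-0.55  0.34  0.08  2.06 -0.04  0.74  0.86] t 1.55
rows d(cm) [-18.19 -35.96   0.15] spin -0.1
```

>>> play_rows:
  targets:
    - [0, -18.2, -36, 0, 0]
    - [0, -18.2, -36, 0, 0]
    - [0, -18.2, -36, 0, 0]
    - [0, -18.2, -36, 0, 0]
    - [0, -18.2, -36, 0, 0]
    - [0, -18.2, -36, 0, 0]
    - [0, -18.2, -36, 0, 0]
    - [0, -18.2, -36, 0, 0]
    - [0, -18.2, -36, 0, 0]
    - [0, -18.2, -36, 0, 0]

```text
clock: 2.55
eef_pos: [484.8, -213.4, 256.1]
tool_rot: [-3.141, -0.0, 2.868]
force: [0.1, 0.6, 0.0]
width: 85.2
gripper_force: 0.0
```

```bash
python3 - <<'E'
from h import *
im,W=cloud('wrist'); save('c.png',im); hi=W[...,2]
m=(hi>108)&(hi<140)&(np.hypot(W[...,0]-486,W[...,1]+213)<70)
print('bar',fit_dir(W[m][:,:2]),np.median(hi[m]),m.sum())
go(486,-213,117,164.7)
E
```

```text
bar (array([ 483.94439697, -215.02407837]), 78.78129577636719, 15.939947128295898, -15.205047607421875) 124.02962139785365 1522
at [ 484.9 -211.3  256.1] rot [180.   -0.  164.5] q [ 0.25  0.46  0.15  1.86 -0.09  0.83  1.75] t 2.6
rows d(cm) [-0.16 -0.14 13.91] spin -0.2
```

View pics/c.png

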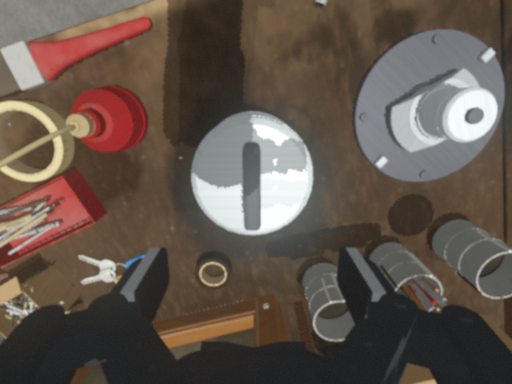

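The wrist view shows the wide cover with its bar at about (252,185) and the base at the upper right. The bar estimate agrees with the top camera within 2 mm. I'm descending, keeping the fingertips just above the shell top.

>>> play_rows:
  targets:
    - [0, 0, -0.2, 5, -0.2]
    - [0, 0, -0.2, 10, -0.2]
    - [0, 0, -0.2, 13.3, -0.2]
    - [0, 0, -0.2, 13.3, -0.2]
    - [0, 0, -0.2, 13.3, -0.2]

```text
clock: 3.1
eef_pos: [484.9, -212.1, 123.8]
tool_rot: [3.141, -0.001, 2.877]
force: [0.6, -0.3, -0.4]
width: 85.5
gripper_force: 0.0
```

```bash
python3 -c "
from h import *
go(485,-214,123,164.8)"
```

```text
at [ 484.9 -212.1  123.8] rot [180.   -0.  164.9] q [ 0.29  0.66  0.11  1.97 -0.13  0.52  1.8 ] t 3.1
rows d(cm) [-0.05 -0.18  0.08] spin 0.1
```

Next I'll centre the tool, close the gripper and lift.

>>> play_rows:
  targets:
    - [0, 0, -0.2, 0.1, 0]
    - [1, 0, -0.2, 0.1, 0]
    - [1, 0, -0.2, 0.1, 0]
    - [1, 0, -0.2, 0.1, 0]
    - [1, 0, -0.2, 0.1, 0]
    - [1, 0, -0.2, 0.1, 0]
    - [1, 0, -0.2, 0.1, 0]
    - [1, 0, -0.2, 0.1, 0]
    - [1, 0, -0.2, 0.1, 0]
    - [1, 0, -0.2, 0.1, 0]

```text
clock: 4.1
eef_pos: [484.3, -215.2, 122.4]
tool_rot: [3.141, 0.0, 2.876]
force: [0.3, 2.2, 3.2]
width: 14.8
gripper_force: 61.5
```

```bash
python3 -c "
from h import *
go(485,-214,245,164.8);s=ctrl.read_state();print(s['force'],s['torque'],s['width'],s['gripper_force'])"
```

```text
at [ 484.3 -215.2  122.4] rot [180.    0.  164.8] q [ 0.29  0.66  0.11  1.97 -0.13  0.52  1.8 ] t 4.1
rows d(cm) [ -0.04   0.14 -12.26] spin -0.0
[0.32610631 2.24540115 3.24053559] [ 0.37608031  0.0227391  -0.02489325] 14.847653365862358 61.53193473815918
```

>>> play_rows:
  targets:
    - [1, 0, 0, -1, 0]
    - [1, 0, 0, -3, 0]
    - [1, 0, 0, -6, 0]
    - [1, 0, 0, -9, 0]
    - [1, 0, 0, -12, -5]
    - [1, 0, 0, -13, -12]
    - [1, 0, 0, -13, -19]
    - [1, 0, 0, -13, -26]
    - [1, 0, 0, -13, -29.7]
    - [1, 0, 0, -13, -29.7]

```text
clock: 5.1
eef_pos: [482.9, -216.0, 252.0]
tool_rot: [3.141, -0.002, -2.89]
force: [-0.3, 0.3, -5.6]
width: 15.2
gripper_force: 60.5
```

```bash
cat > chk.py <<'E'
from h import *
im,W=cloud('top'); s=ctrl.read_state(); e=s['eef_pos']; hi=W[...,2]
z0=e[2]+3.5 # bar top
m=(abs(hi-z0)<8)&(np.hypot(W[...,0]-e[0],W[...,1]-e[1])<75); print('top-bar z',np.nanmedian(hi[m]),m.sum())
m=(abs(hi-(z0-34))<7)&(np.hypot(W[...,0]-e[0],W[...,1]-e[1])<75)
print('shell circ',cv2.minEnclosingCircle(W[m][:,:2].astype(np.float32)),m.sum()); 
print('eef',e,np.degrees(s['tool_rot']),'F',s['force'],'w',s['width'],s['gripper_force'])
E
python3 - <<'E'
import chk
from h import *
im,W=cloud('wrist'); save('d.png',im)
go(481.5,6.5,252,194.5)
E
```

```text
top-bar z 254.9260870197959 220
shell circ ((484.25714111328125, -213.96897888183594), 61.66093063354492) 1737
eef [ 483.08933055 -215.95694257  251.97956589] [ 1.79973519e+02 -8.91330021e-02 -1.65692780e+02] F [-0.23962767 -0.11890728 -4.73638171] w 15.047888685086697 60.47060251235962
at [ 483.3 -215.9  252. ] rot [ 1.800e+02 -1.000e-01 -1.657e+02] q [ 0.36  0.46  0.01  1.86 -0.    0.82  2.19] t 5.2
rows d(cm) [-5.32 21.59  0.  ] spin -0.2
```

View pics/d.png

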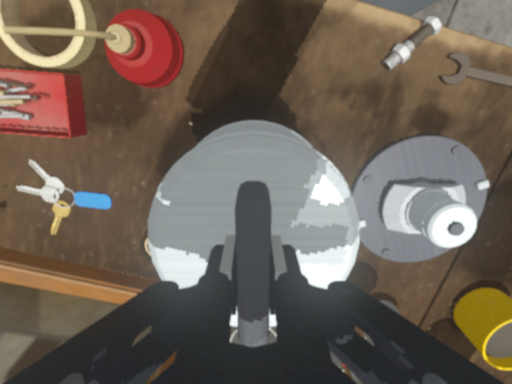

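The cover is held level and turned to the entry angle, with the shell filling about (150–360, 120–290) in the wrist view and the base to its right. Comparing positions within the top-camera frame, the shift to the base is about (-2,+220.7) mm.

>>> play_rows:
  targets:
    - [1, -1, 4, 0, 0]
    - [1, -2, 8, 0, 0]
    - [1, -3, 12, 0, 0]
    - [1, -4, 16, 0, 0]
    - [1, -4.8, 19.5, 0, 0]
    - [1, -5.3, 21.4, 0, -0.2]
    - [1, -5.3, 21.4, 0, -0.2]
    - [1, -5.3, 21.4, 0, -0.2]
    - [1, -5.3, 21.4, 0, -0.2]

```text
clock: 6.1
eef_pos: [481.9, 3.6, 252.2]
tool_rot: [-3.141, -0.001, -2.888]
force: [-0.5, -0.4, -5.2]
width: 15.1
gripper_force: 60.7
```

```bash
python3 - <<'E'
import chk
from h import *
im,W=cloud('scene'); save('e.png',cv2.resize(im[120:270,180:400],None,fx=3.5,fy=3.5))
go(481.3,4.8,160,194.5)
go(481.3,4.8,132.2,194.5)
E
```

```text
top-bar z nan 0
shell circ ((0.0, 0.0), 0.0) 0
eef [481.93935183   3.48680855 252.25146154] [-1.79958450e+02 -2.66778408e-02 -1.65511566e+02] F [ 0.67432081 -0.09234628 -4.29422538] w 15.027112955213193 60.71087121963501
at [481.9   3.6 252.2] rot [-180.    -0.  -165.5] q [-0.05  0.4  -0.02  1.98  0.01  0.77  1.75] t 6.2
rows d(cm) [0.03 0.14 9.22] spin -0.0
at [481.9   3.6 252.2] rot [-180.    -0.  -165.5] q [-0.05  0.4  -0.02  1.98  0.01  0.77  1.75] t 6.2
rows d(cm) [ 0.03  0.14 12.  ] spin -0.0
  return np.nanmean(a, axis, out=out, keepdims=keepdims)
```

View pics/e.png

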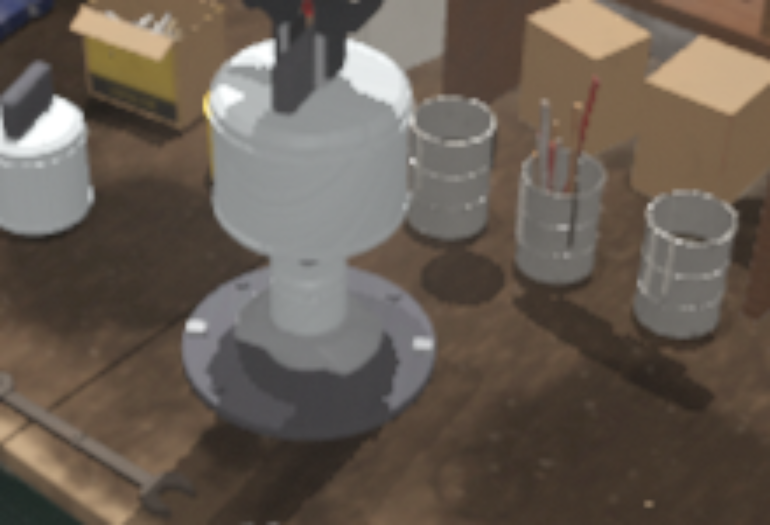

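The scene view shows the cover held level above the canister and centred over the base, with the ribs at (197,326) and (422,343). I'm lowering it to just above the flange, then on down slowly.

>>> play_rows:
  targets:
    - [1, 0, 0.1, 2, 0]
    - [1, 0, 0.1, 4, 0]
    - [1, 0, 0.1, 6, 0]
    - [1, 0, 0.1, 7.5, 0]
    - [1, 0, 0.1, 8.5, 0]
    - [1, 0, 0.1, 9, 0]
    - [1, 0, 0.1, 9.3, 0]
    - [1, 0, 0.1, 9.6, 0]
    - [1, 0, 0.1, 9.9, 0]
    - [1, 0, 0.1, 9.9, 0]

```text
clock: 7.2
eef_pos: [481.8, 5.9, 153.3]
tool_rot: [3.142, 0.0, -2.886]
force: [0.5, 0.5, -4.8]
width: 15.1
gripper_force: 60.7
```

```bash
python3 -c "
from h import *
go(481.6,4.8,132,194.5);s=ctrl.read_state();print(s['force'],s['torque'],s['width'])"
```

```text
at [481.8   5.9 153.3] rot [ 180.     0.  -165.4] q [-0.06  0.55 -0.02  2.08  0.02  0.51  1.74] t 7.2
rows d(cm) [ 0.04 -0.1   2.13] spin 0.1
[ 0.46713075  0.50937304 -4.75627784] [ 0.02803061  0.06045173 -0.020331  ] 15.093883598748956
```

>>> play_rows:
  targets:
    - [1, 0, -0.1, 0.4, 0]
    - [1, 0, -0.1, 0.8, 0]
    - [1, 0, -0.1, 1.2, 0]
    - [1, 0, -0.1, 1.5, 0]
    - [1, 0, -0.1, 1.7, 0]
    - [1, 0, -0.1, 1.9, 0]
    - [1, 0, -0.1, 2.0, 0]
    - [1, 0, -0.1, 2.1, 0]
    - [1, 0, -0.1, 2.1, 0]

```text
clock: 8.1
eef_pos: [482.0, 5.0, 132.5]
tool_rot: [3.142, 0.0, -2.886]
force: [-0.8, -0.1, -2.2]
width: 14.9
gripper_force: 61.0
```

```bash
python3 -c "
from h import *
go(481.6,4.8,132,194.5);s=ctrl.read_state();print(s['force'],s['torque'],s['width'])"
```

```text
at [482.    5.  132.5] rot [ 180.     0.  -165.4] q [-0.06  0.59 -0.02  2.09  0.02  0.46  1.74] t 8.1
rows d(cm) [ 0.05 -0.01  0.05] spin 0.1
[-0.82668842 -0.05073213 -2.15563466] [ 0.05329234  0.12130849 -0.01314027] 14.896455557601112
```

The cover has reached the foot at TCP z = 132.5, as predicted. I'll press it lightly home and start the turn, positive spin being clockwise from above.

>>> play_rows:
  targets:
    - [1, 0, 0, 0.1, 0]
    - [1, 0, 0, 0.1, 0]
    - [1, 0, 0, 0.1, 3]
    - [1, 0, 0, 0.1, 8]
    - [1, 0, 0, 0.1, 14]
    - [1, 0, 0, 0.1, 20]
    - [1, 0, 0, 0.1, 26]
    - [1, 0, 0, 0.1, 30]
    - [1, 0, 0, 0.1, 30]

```text
clock: 9.0
eef_pos: [483.4, 4.2, 132.3]
tool_rot: [-3.141, 0.003, 2.873]
force: [1.8, -3.0, 5.6]
width: 15.0
gripper_force: 62.2
```

```bash
python3 -c "
from h import *
go(481.6,4.8,132,124.5);s=ctrl.read_state();print(s['force'],s['torque'],s['width'])"
```

```text
at [483.4   4.2 132.3] rot [-180.     0.2  164.6] q [-0.16  0.6   0.13  2.09 -0.16  0.46  1.4 ] t 9.0
rows d(cm) [0.19 0.02 0.03] spin 40.1
[ 1.84304464 -3.04136682  5.6092264 ] [-0.66296353  0.19731528 -0.25403636] 15.04493908323807
```

Turning freely, so I'll go on for the remaining 40°.

>>> play_rows:
  targets:
    - [1, 0, 0, 0, 5]
    - [1, 0, 0, 0, 11]
    - [1, 0, 0, 0, 17]
    - [1, 0, 0, 0, 23]
    - [1, 0, 0, 0, 29]
    - [1, 0, 0, 0, 34]
    - [1, 0, 0, 0, 38]
    - [1, 0, 0, 0, 40]
    - [1, 0, 0, 0, 40]
    - [1, 0, 0, 0, 40]

```text
clock: 10.0
eef_pos: [483.1, 4.3, 132.3]
tool_rot: [3.14, 0.002, 2.177]
force: [-0.0, -1.3, 7.7]
width: 15.0
gripper_force: 62.4
```

```bash
cat > al.py <<'E'
from h import *
s=ctrl.read_state();print(s['force'],s['torque'],s['width'],s['eef_pos'],np.degrees(s['tool_rot']))
im,W=cloud('wrist'); save('f.png',im); hi=W[...,2]; c=np.array([482,6.])
r=np.hypot(W[...,0]-c[0],W[...,1]-c[1])
m=(r>68)&(r<92)&(hi<35)&(hi>0)&(im.min(-1)>170)
n,l,st,ce=cv2.connectedComponentsWithStats(m.astype(np.uint8))
for i in range(1,n):
    if st[i,4]>12: p=W[l==i]; print('rib?',ce[i].round(),st[i,4],p.mean(0).round(1))
E
python3 al.py
```

```text
[-7.28653462e-03 -1.28783398e+00  7.65099793e+00] [-0.55169507  0.46737753  0.19742027] 14.971448672210204 [483.0576171    4.31948566 132.28468745] [1.79901300e+02 1.07608072e-01 1.24733694e+02]
rib? [253.  94.] 197 [436.7  71.   15.7]
```

View pics/f.png

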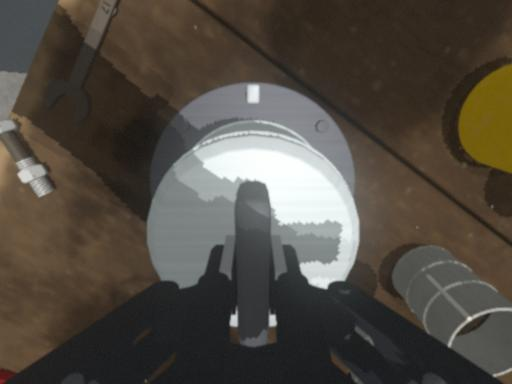

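The wrist view shows the rib at (253,94) in line with the bar at x ≈ 253. The rib's direction works out at 124.8° and the tool yaw is 124.7°. I'll release and retreat upwards.

>>> play_rows:
  targets:
    - [0, 0, 0, -0.05, 0]
    - [0, 0, 0, -0.05, 0]
    - [0, 0, 0, -0.05, 0]
    - [0, 0, 0, -0.05, 0]
    - [0, 0, 0, -0.05, 0]
    - [0, 0, 0, -2, 0]
    - [0, 0, 0, -5, 0]
    - [0, 0, 0, -9, 0]
    - [0, 0, 0, -13, 0]
    - [0, 0, 0, -13, 0]

```text
clock: 11.05
eef_pos: [485.0, 4.6, 265.8]
tool_rot: [3.133, 0.005, 2.175]
force: [1.1, 0.6, -0.3]
width: 85.4
gripper_force: 0.0
```

```bash
cat > fin.py <<'E'
from h import *
import al
for cam in ['wrist','scene']:
    im,W=cloud(cam); hi=W[...,2]
    m=(hi>118)&(hi<145)&(np.hypot(W[...,0]-482,W[...,1]-5)<60)
    print(cam,'bar',fit_dir(W[m][:,:2]),np.median(hi[m]),m.sum())
    m=(hi>95)&(hi<110)&(np.hypot(W[...,0]-482,W[...,1]-5)<70)
    print('shell top',np.median(hi[m]),cv2.minEnclosingCircle(W[m][:,:2].astype(np.float32)))
E
python3 fin.py
```

```text
[ 1.06399401  0.63698559 -0.31753006] [-0.06681014 -0.02697509  0.01007984] 85.36281792351917 [485.01315324   4.566009   265.7916645 ] [179.52142285   0.2707006  124.63588838]
rib? [273. 113.] 2099 [474.8  67.9   9.1]
wrist bar (array([482.52914429,   3.83741379]), 78.79843139648438, 15.900716781616211, -55.783512115478516) 134.10777840217673 1521
shell top 100.65318190226287 ((482.9506530761719, 3.3388025760650635), 61.608314514160156)
scene bar (array([482.83950806,   2.59216309]), 80.01582336425781, 18.34732437133789, -54.520347595214844) 132.40269464679074 358
shell top 103.33338762961591 ((481.9756164550781, 1.9332270622253418), 62.37827682495117)
```

View pics/f.png

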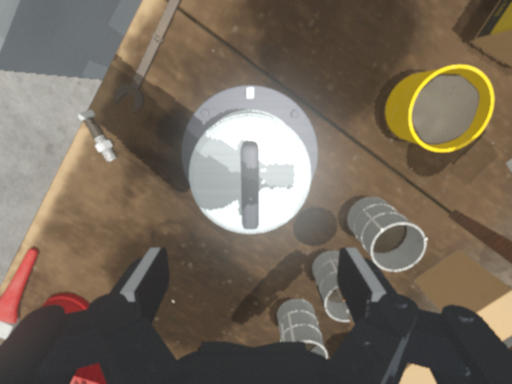

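The wrist view shows the bar at (250,185) pointing at the rib at (250,93). The bar is at -55.8° against about -55.4° for the ribs. The shell top is about 102 mm high, so the cover is home.

```bash
python3 -c "
from cell import ctrl
print(ctrl.finish_job())"
```

```text
the job is handed in; nothing more can be done
None
```

The job is handed in at about 11 s: the wide cover is fully home over the small canister and turned clockwise 70°, its bar within about 0.5° of the ribs. The narrow cover was not touched; I didn't pull-test the lock, and the canister can't be seen inside.

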